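Spin-test the drying carousel and stop it on its mark

ROBOT

A 6-joint arm with a two-finger parallel gripper is mounted at the origin on a cart in front of the work surface, level with it; the furniture and walls round the work are solid. World frame = base frame: x ahead of the robot, y to its left, z up, the work surface at z = 0. Lengths are in m, angles in rad, forces in N, time in s.
With the tool pointing down it reaches from about 0.375 to 0.9 m from the base axis. Payload 3.1 kg.
Tool frame: the origin (TCP) lies between the finger pads; the fingertips stand 25 mm ahead of it and the grasp point (between the pads) lies 6 mm ahead of it; x points along the fingers, y is the direction in which the jaws open and shut, and the axes are right-handed (so a half turn about x gives the same grasp; the last joint's range is limited). The gripper opens to 85 mm and grips with 20 to 120 N. Pads are 22 mm wide; open, the fingers measure 114 mm over their backs; the gripper's body (76 mm by 85 mm) begins 54 mm behind the grasp point. The pads swing forward as they close: fully open they stand 13 mm farther back than shut.
Start: joints at [0.925, 0.527, 1.433, -0, 1.181, -0.178], TCP at [0.281, 0.558, 0.256] pointing down, gripper open.
Joint ranges: [-3.08, 3.08], [-0.75, 2.2], [0.22, 2.44], [-1.43, 4.57], [0, 2.65], [-2.85, 2.85]. Speed limits (rad/s): [2.79, 2.79, 3.14, 3.14, 3.14, 3.14].

INTERFACE

Orientations are given as a unit quaternion [x, y, z, w].
In Python, from station import manip, viewer, workorder gives the robot as it stands.
- The arm moves only by the shell command python3 -m crank 'ROWS' [FORCE]. ROWS is JSON, one flat list of numbers, 5 for each row, row after row: the opening, from 0 (shut) to 1 (fully open), then the shift along the world's x, y, z in mm, then the turn about the world's z in rad. A call has 1 to 10 rows; each row is the pose to reach, as a shift and turn from the pose commanded when the call began; what a row does not reach only later rows make up. A row lasts 1/8 s, in which the tool goes at most 62.5 mm and 10.7 degrees, less where a joint would pass 70% of its speed; a pose out of reach is approached as far as the arm can. A call with a gripper value outside its range is refused whole. The fingers move at their own pace and stop on an object; FORCE is the grip in N (left out, the last holds). Time passes only in rows, so rows that repeat a pose let the fingers close. It gives the time, the measured TCP pose, the force and the opening at its end, in the units of the state.
- manip.sense(): the state, without advancing time (a new reading comes with each control period).
- viewer.snapshot(name): name is "scene" or "top" or "wrist"; returns a dict with "img" (384x512x3 uint8, red, green, blue), "range_z" (384x512 float32, m along the optical axis (not along the pixel's ray), 0 where there is no reading), "fx", "fy", "cx", "cy" (pixels), "origin" and "attitude" of the camera in the world. Camera axes: x right, y down, z forward; pixel columns grow to the right and rows downward; lengths in m; the calibration is good to about 2 mm. A picture is of the moment at which its call begins.
- workorder.sign_off(): hands the job in, once; it reports no verdict.
The state is a dict: "t": time; "q": joint angles; "qd": joint speeds; "tau": joint torques, N m; "tcp_pos": TCP position; "tool_rot": TCP orientation; "force": force on the tool from outside, world axes, zero at the start; "ft_torque": the same for the moment, N m; "finger_gap": opening from 0.0 (shut) to 1.0 (fully open).
Only numpy, scipy, OpenCV 4.12 (cv2) and the standard library are available. Lean on these libraries where they do the work, as an engineer would, in place of code of your own. Each camera call takes 0.05 s, during which the arm holds its last target.

TASK

The little paint-drying carousel has just been oiled. With a fingertip, flick one of its posts briskly, so that the wheel spins by itself, untouched, for at least two seconds and goes round at least one full turn; then, while it is still turning, brake it with a fingertip so that it stops with the red post in front of the red pointer plate, within the plate's width, and take the finger away. It gets one run: once it is spinning it must not come to rest anywhere else. Do not grip, lift or shove the carousel, and leave the things round it alone.

Things in the scene. Friction and masses are not known exactly. Their poses are not given: they have to be found in the camera images.
- carousel: Drying carousel: a loose, round dark steel foot, 144 mm across and heavy (2 to 2.9 kg), with a free wooden wheel. Origin: centre of its underside on the bench, on the wheel's axle; z up. Its -x axis points from the axle to the red pointer plate. The plate (30 mm wide, 24 mm deep) is fixed to the foot by a bent arm, centred 106 mm from the axle, top 53 mm high.
- hub (a point): Axle centre at the top face of the wheel, 55 mm above the bench. The wheel is a wooden disc 180 mm across and 14 mm thick with a steel and brass hub (34 mm across, 10 mm high) and four upright posts, 10 mm thick and 40 mm high (tops 95 mm above the bench), 90 degrees apart on a circle of 75 mm radius: one red, three white. A red stripe on the disc leads from the hub to the red post.
- red_post (a point): Centre of the top of the red post (95 mm above the bench); it goes round with the wheel. In flicking, push a post along by 40 degrees at most and let it run on: pushed further in a straight line, it jams on the finger and the whole carousel slides.
- stop_point (a point): Where the top of the red post is when it stands in front of the middle of the plate; fixed to the foot, 75 mm from the axle. A finger pressed slowly (3 to 20 N) on the disc, as on the clear ring between hub and posts (17 to 70 mm from the axle), stops the wheel almost at once, and it stays as left; if a post runs against a finger held in its way, the wheel bounces back.
- wheel (a joint): Angle of the wheel in rad, growing anticlockwise from above; it counts on past a turn and starts at 0.8 to 5.4. The red post is at the plate at every multiple of 6.283; after a full turn, first at 12.566 (anticlockwise) or -6.283 (clockwise). Inertia about 0.0016 kg m2; untouched it slows by 0.08 rad/s2 plus an eighth of its speed per second: flicked to 4 rad/s it runs some 15 s, 20 rad.
- paint_jar: glass jar of yellow paint with a green lid, 55 mm across, 62 mm high, near the bench's front edge; to be left alone. Origin: centre of its underside.
- paint_bottle_5: dropper bottle with a white cap, 32 mm across, 85 mm high, near the bench's front edge; to be left alone. Origin: centre of its underside.
- paint_jar_2: paint jar with a black lid, 44 mm across, 46 mm high, left of the carousel; to be left alone. Origin: centre of its underside.
- paint_bottle_2: green dropper bottle with a white cap, 26 mm across, 75 mm high, right of the carousel; to be left alone. Origin: centre of its underside.
- side_cutters: side cutters with red handles, 86 x 124 x 11 mm, lying right of the carousel; to be left alone. Origin: centre of its underside.
- sanding_block: cork sanding block, 61 x 78 x 22 mm, left of the carousel; to be left alone. Origin: centre of its underside.
- tape_1: roll of masking tape lying flat, 96 mm across, 25 mm high, left of the carousel; to be left alone. Origin: centre of its underside.
- needle_file_2: needle file with an orange handle, 55 x 132 x 12 mm, lying right of the carousel; to be left alone. Origin: centre of its underside.

How it is judged:
By the outcome, as a careful person would: the job done as asked, in the order asked, and still so for the second after the job is handed in, with the robot touching nothing.
It also fails if it takes over 51 s, if anything falls off the work surface, if the arm or the gripper's body presses on something with over 40 N, if the wrist force passes 120 N, or if a joint passes its speed limit or range.

## Working session

There is one attempt and no reset: what is moved stays moved. The work goes in short steps, Python scripts to look and compute and a shell command to move; the robot and the scene stay as the last step left them, time stands still between calls to the robot, and variables do not carry over. Pictures are saved under pics/ and viewed, and the job is handed in when it is done.

```bash
ls; mkdir -p pics; python3 - <<'E'
from station import manip, viewer, workorder
import cv2,numpy as np
s=manip.sense();print(s)
for n in ["scene","top"]:
    d=viewer.snapshot(n)
    print(n,d['fx'],d['fy'],d['cx'],d['cy'],d['origin'],d['attitude'])
    cv2.imwrite(f"pics/{n}0.png",cv2.cvtColor(d['img'],cv2.COLOR_RGB2BGR))
    np.savez(f"{n}0.npz",**{k:np.array(v) for k,v in d.items()})
E
```

```text
pics
{'t': 0.0, 'q': array([ 9.25509192e-01,  5.28488084e-01,  1.43390122e+00, -2.27147822e-05,
        1.18138463e+00, -1.78515054e-01]), 'qd': array([ 0.00227063, -0.0007964 ,  0.00048517, -0.00141491, -0.00060378,
        0.00195639]), 'tau': array([-1.21848425e-03, -4.42350590e+01, -1.78025776e+01, -1.62045967e-04,
        8.32675636e-03,  2.04986355e-05]), 'tcp_pos': array([0.28083805, 0.55761205, 0.25532043]), 'tool_rot': array([ 0.16282203,  0.68823856, -0.16424136,  0.68763467]), 'force': array([ 0.35228551, -0.90071105, -0.36915294]), 'ft_torque': array([ 0.00187695, -0.01610861,  0.03090396]), 'finger_gap': 0.9985009998912577}
scene 350.7238226131259 350.7238226131259 256.1778076108204 192.01654520804146 [-0.1417467  -0.57390865  0.72135745] [ 0.80645506 -0.35379868  0.18225995 -0.43730771]
top 438.76848290982156 438.76848290982156 253.69129066773291 191.7672911771653 [0.41921165 0.04414148 1.54497985] [-0.70152053  0.71174297 -0.01635199  0.03199231]
```

View pics/scene0.png

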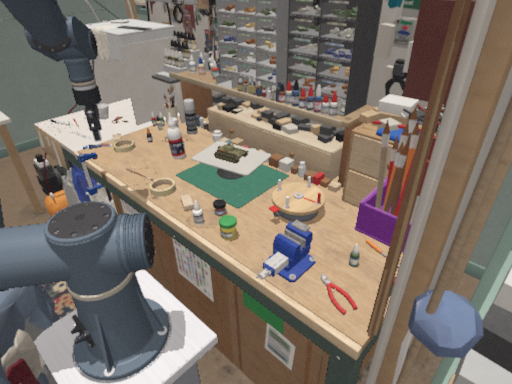

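View pics/top0.png

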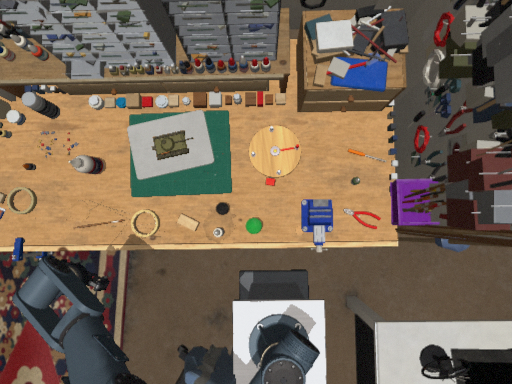

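The top view shows the carousel at about px (275,150), the red post at (297,148) and the red plate at (270,182). The jars and the vise lie nearer the robot. Next I'll measure these positions.

```bash
cat > h.py <<'E'
import numpy as np,cv2
from scipy.spatial.transform import Rotation as R
def pts(d):
    z=d['range_z'];v,u=np.mgrid[:z.shape[0],:z.shape[1]]
    c=np.stack([(u-d['cx'])/d['fx']*z,(v-d['cy'])/d['fy']*z,z],-1)
    return c@R.from_quat(d['attitude']).as_matrix().T+d['origin']
def proj(d,p):
    c=(np.atleast_2d(p)-d['origin'])@R.from_quat(d['attitude']).as_matrix()
    return np.stack([c[:,0]/c[:,2]*d['fx']+d['cx'],c[:,1]/c[:,2]*d['fy']+d['cy']],-1)
def plane(d,u,v,z):
    r=R.from_quat(d['attitude']).as_matrix()@np.array([(u-d['cx'])/d['fx'],(v-d['cy'])/d['fy'],1])
    o=np.array(d['origin']);return o+r*(z-o[2])/r[2]
E
python3 - <<'E'
from h import *
d=np.load('top0.npz');P=pts(d);img=d['img']
cv2.imwrite('pics/topzoom0.png',cv2.cvtColor(cv2.resize(img[110:250,170:400],None,fx=3.4,fy=3.4,interpolation=cv2.INTER_CUBIC),cv2.COLOR_RGB2BGR))
z=P[...,2];reg=np.zeros(z.shape,bool);reg[110:200,235:315]=1
m=reg&(z>.045)&(z<.06)
q=P[m];print('disc',m.sum(),q[:,:2].min(0),q[:,:2].max(0),q.mean(0))
(c,r)=cv2.minEnclosingCircle(q[:,:2].astype(np.float32));print(c,r)
mm=reg&(z>.07);
n,l,st,ce=cv2.connectedComponentsWithStats(mm.astype(np.uint8))
for i in range(1,n): print(i,st[i],ce[i],P[l==i].mean(0),img[l==i].mean(0))
hs=cv2.cvtColor(img,cv2.COLOR_RGB2HSV);red=reg&((hs[...,0]<6)|(hs[...,0]>174))&(hs[...,1]>150)
n,l,st,ce=cv2.connectedComponentsWithStats(red.astype(np.uint8))
for i in range(1,n): print('red',st[i],ce[i],P[l==i].mean(0))
# obstacles height list
for name,(u,v) in dict(vise=(318,212),blk=(188,223),jar=(255,226),back=(250,98),box=(330,100),jar2=(222,209),hf=(298,105)).items():
    print(name,P[v-4:v+5,u-4:u+5].reshape(-1,3).mean(0),P[v-4:v+5,u-4:u+5,2].max())
E
```

```text
disc 1957 [ 0.54418632 -0.08454334] [0.75160666 0.09101404] [0.65800963 0.00379777 0.05459856]
(0.647986650466919, 0.006598738953471184) 0.10406804084777832
1 [292 110   1   1   1] [292. 110.] [0.41921165 0.04414148 1.54497985] [188. 145.  98.]
2 [252 114   1   1   1] [252. 114.] [0.41921165 0.04414148 1.54497985] [192. 148. 100.]
3 [273 114   1   1   1] [273. 114.] [0.41921165 0.04414148 1.54497985] [191. 144.  95.]
4 [312 117   1   1   1] [312. 117.] [0.41921165 0.04414148 1.54497985] [192. 145.  95.]
5 [244 118   1   1   1] [244. 118.] [0.41921165 0.04414148 1.54497985] [200. 151.  99.]
6 [299 118   1   1   1] [299. 118.] [0.41921165 0.04414148 1.54497985] [200. 151. 103.]
7 [250 120   1   1   1] [250. 120.] [0.41921165 0.04414148 1.54497985] [189. 145.  97.]
8 [248 122   1   1   1] [248. 122.] [0.41921165 0.04414148 1.54497985] [191. 149. 101.]
9 [270 126   3   4  12] [271.  127.5] [0.73455317 0.01459901 0.08892967] [185.16666667 178.         169.41666667]
10 [285 127   1   1   1] [285. 127.] [0.41921165 0.04414148 1.54497985] [192. 150.  96.]
11 [280 134   1   1   1] [280. 134.]
[... 1742 characters left out ...]
23.5 113.5]
red [296 145   3   3   7] [297.         145.71428571] [ 0.67088631 -0.07106162  0.0912908 ]
red [281 148  13   3  14] [286.71428571 148.85714286] [ 0.6669551  -0.03861613  0.05494095]
red [266 178   9   8  60] [270.03333333 181.18333333] [0.55723895 0.02013922 0.05021527]
vise [ 0.4489299  -0.13628758  0.08667513] 0.1101824050629947
blk [0.41848164 0.30703707 0.0214076 ] 0.02903698486428774
jar [0.40533199 0.07343456 0.06241095] 0.06963663754601956
back [0.84341408 0.08453763 0.06536793] 1.5449798455640187
box [ 0.7988156 -0.1709286  0.1803129] 1.5449798455640187
jar2 [0.46416824 0.18414809 0.06296654] 1.5449798455640187
hf [ 0.81603588 -0.07927199  0.06420946] 1.5449798455640187
```

View pics/topzoom0.png

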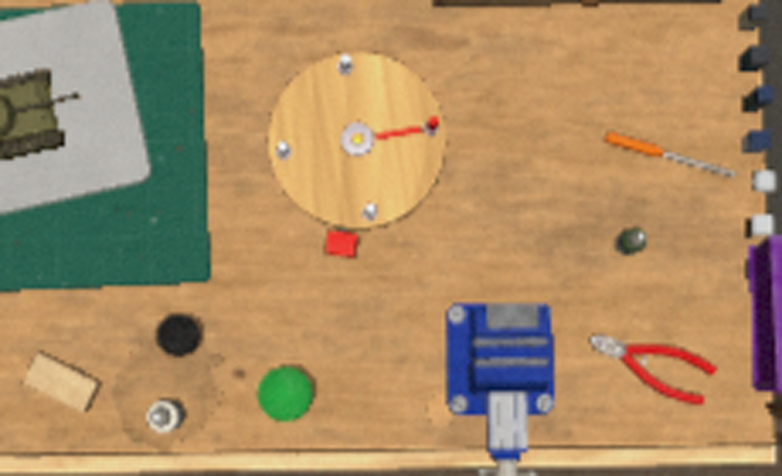

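```bash
python3 - <<'E'
from h import *
from station import manip
print(R.from_quat(manip.sense()['tool_rot']).as_matrix().round(3))
d=np.load('top0.npz');C=np.array([.661,.0035])
for px in [(271,127.5),(296.75,145.4),(252.8,152.5),(278.3,171)]:
    p=plane(d,*px,.094);print(p, np.hypot(*(p[:2]-C)),np.degrees(np.arctan2(*(p[:2]-C)[::-1])))
print('hub',plane(d,274.8,150.3,.065)); print('plate',plane(d,270.03,181.2,.053))
s=np.load('scene0.npz');img=s['img'];u,v=proj(s,[.661,.0035,.055])[0];print(u,v)
u,v=int(u),int(v);cv2.imwrite('pics/sz0.png',cv2.cvtColor(cv2.resize(img[v-45:v+45,u-60:u+60],None,fx=6,fy=6,interpolation=cv2.INTER_CUBIC),cv2.COLOR_RGB2BGR))
E
python3 -m crank '[0,60,-50,0,0, 0,90,-110,0,0, 0,120,-170,0,0, 0,150,-230,0,0, 0,180,-290,0,0, 0,210,-350,0,0, 0,240,-410,0,0, 0,270,-470,0,0, 0,290,-530,0,0, 0,307,-585,0,0]' 20
```

```text
[[-0.001  0.45   0.893]
 [-0.002  0.893 -0.45 ]
 [-1.    -0.002 -0.   ]]
[0.7334734  0.01470313 0.094     ] 0.07333419362883499 8.787382471780337
[ 0.67149826 -0.07004122  0.094     ] 0.07428677497779058 -81.87571894977376
[0.65017284 0.07675358 0.094     ] 0.07404940850015343 98.40766102123729
[ 0.58673421 -0.00713122  0.094     ] 0.07502286657345296 -171.8534013699425
hub [0.66103873 0.0024909  0.065     ]
plate [0.5569373  0.02021709 0.053     ]
296.8105514569303 196.10711637949444
t: 1.35
tcp_pos: [0.5748, 0.0108, 0.256]
tool_rot: [0.164, 0.688, -0.164, 0.688]
force: [1.6, 0.3, 0.1]
finger_gap: 0.002
```

View pics/sz0.png

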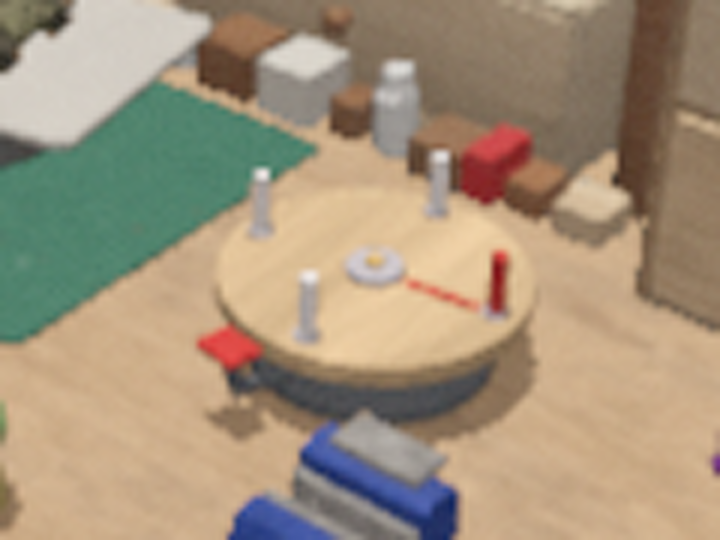

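```bash
python3 -m crank '[0,0,-8,0,0.18, 0,0,-8,0,0.36, 0,0,-8,0,0.467, 0,0,-8,-40,0.467, 0,0,-8,-90,0.467, 0,0,-8,-90,0.467, 0,0,-8,-90,0.467]'
python3 - <<'E'
from h import *
from station import viewer
for n in ["scene","wrist"]:
    d=viewer.snapshot(n);img=d['img']
    if n=="scene": img=cv2.resize(img[120:260,210:390],None,fx=4,fy=4,interpolation=cv2.INTER_CUBIC)
    cv2.imwrite(f"pics/{n}1.png",cv2.cvtColor(img,cv2.COLOR_RGB2BGR))
    np.savez(f"{n}1.npz",**{k:np.array(v) for k,v in d.items()})
    print(d['origin'])
E
```

```text
t: 2.22
tcp_pos: [0.5752, 0.0047, 0.1673]
tool_rot: [-0.0, 0.707, -0.0, 0.708]
force: [0.7, 0.3, -0.6]
finger_gap: -0.002
[-0.1417467  -0.57390865  0.72135745]
[0.5067197  0.00402995 0.28514724]
```

View pics/scene1.png

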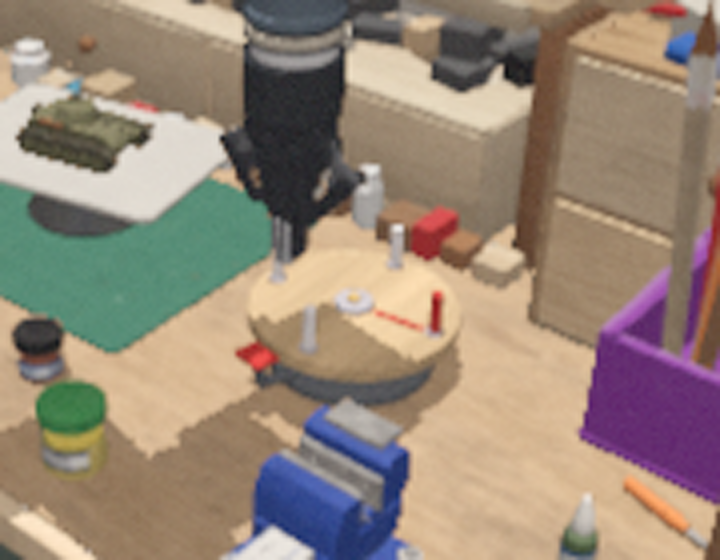

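View pics/wrist1.png

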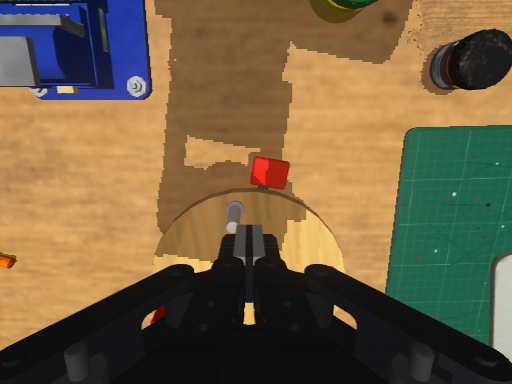

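```bash
python3 -m crank '[0,13,-25,0,0, 0,13,-47,0,0, 0,13,-47,0,0, 0,13,-47,0,0]'
python3 -m crank '[0,0,12,0,0, 0,0,44,0,0]'; python3 -c "
from station import manip
s=manip.sense();print(s['tcp_pos'],s['qd'].round(3),s['qd'][0]*s['tcp_pos'][0])"
python3 -m crank '[0,0,6,40,0]'; python3 -c "
from station import manip
s=manip.sense();print(s['tcp_pos'],s['qd'].round(3))"
python3 -m crank '[0,0,0,0,0]'
```

```text
t: 2.82
tcp_pos: [0.5868, -0.0421, 0.1667]
tool_rot: [0.0, 0.707, -0.0, 0.707]
force: [-0.2, -0.7, 0.6]
finger_gap: -0.001
t: 3.08
tcp_pos: [0.5873, 0.0024, 0.1663]
tool_rot: [0.001, 0.707, -0.0, 0.707]
force: [0.5, -1.0, 0.7]
finger_gap: 0.002
[0.58728037 0.00238476 0.16634151] [ 0.462 -0.007  0.021  0.012 -0.004  0.436] 0.2713928709794335
t: 3.2
tcp_pos: [0.5842, 0.0113, 0.2036]
tool_rot: [-0.0, 0.71, 0.002, 0.704]
force: [0.3, 0.3, 0.7]
finger_gap: 0.001
[0.58416865 0.01128602 0.20359332] [ 0.065 -0.477 -0.314 -0.014  0.7    0.071]
t: 3.32
tcp_pos: [0.5889, 0.0098, 0.209]
tool_rot: [-0.001, 0.705, 0.001, 0.709]
force: [0.1, -0.2, 0.2]
finger_gap: 0.001
```

```bash
python3 -m crank '[0,0,-51,0,0, 0,0,-51,0,0, 0,0,-51,-40,0, 0,0,-51,-80,0, 0,0,-51,-101,0, 0,0,-51,-101,0, 0,0,-51,-101,0]'
python3 - <<'E'
from h import *
from station import viewer
for n in ["scene","wrist"]:
    d=viewer.snapshot(n);img=d['img']
    if n=="scene": img=cv2.resize(img[140:240,240:360],None,fx=6,fy=6,interpolation=cv2.INTER_CUBIC)
    else: img=cv2.resize(img[150:300,170:340],None,fx=4,fy=4)
    cv2.imwrite(f"pics/{n}2.png",cv2.cvtColor(img,cv2.COLOR_RGB2BGR))
E
```

```text
t: 4.2
tcp_pos: [0.5877, -0.0427, 0.1057]
tool_rot: [-0.0, 0.707, 0.0, 0.707]
force: [0.4, 0.7, -0.1]
finger_gap: 0.001
```

View pics/scene2.png

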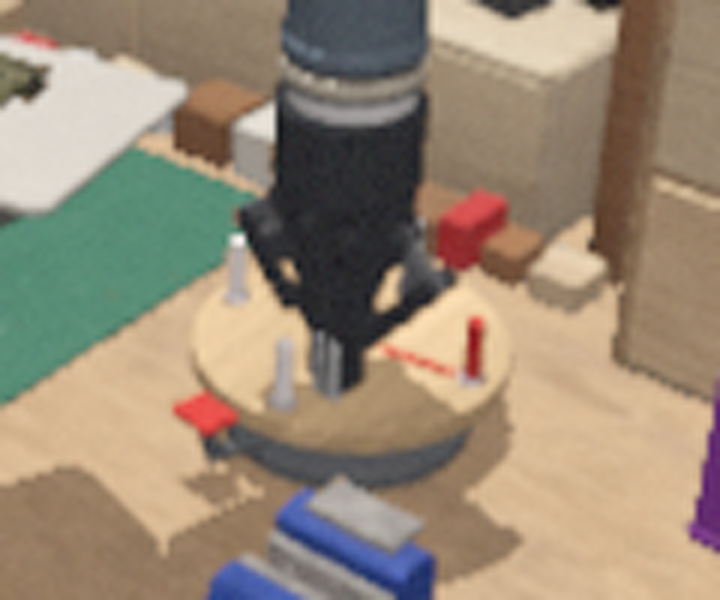

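View pics/wrist2.png

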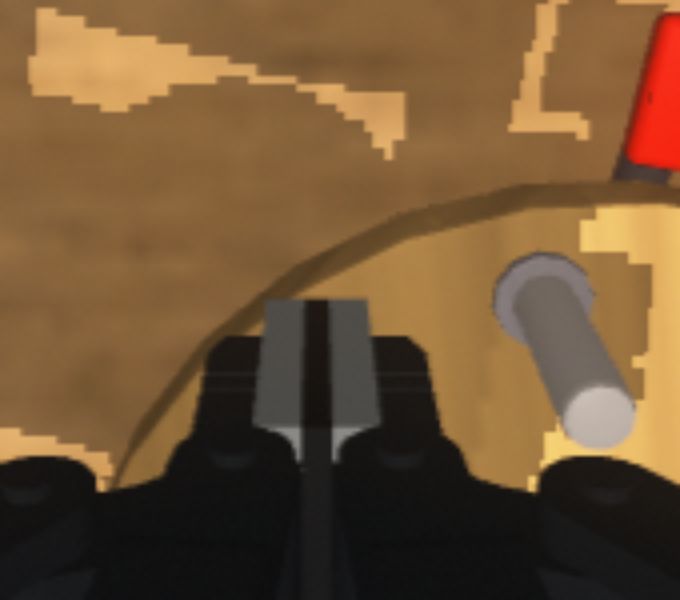

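```bash
python3 -m crank '[0,0,15,0,0, 0,0,49,0,0, 0,-5,55,45,0, 0,-5,55,70,0]'
cat > look.py <<'E'
import sys
from h import *
from station import viewer,manip
n=sys.argv[1]
d=viewer.snapshot("scene");img=d['img'];t=manip.sense()['t']
np.savez(f"s_{n}.npz",**{k:np.array(v) for k,v in d.items()})
hs=cv2.cvtColor(img,cv2.COLOR_RGB2HSV);red=((hs[...,0]<8)|(hs[...,0]>172))&(hs[...,1]>120)
C=np.array([.661,.003])
best=[]
for a in np.radians(np.arange(0,360,1)):
    p=C+.075*np.array([np.cos(a),np.sin(a)])
    l=proj(d,[[*p,z] for z in np.linspace(.06,.094,12)]).round().astype(int)
    s=proj(d,[[*(C+r*np.array([np.cos(a),np.sin(a)])),.055] for r in np.linspace(.024,.066,12)]).round().astype(int)
    best.append(red[l[:,1],l[:,0]].mean()+red[s[:,1],s[:,0]].mean())
best=np.array(best);i=best.argmax();g=best>best.max()-.15
w=np.degrees(np.angle((np.exp(1j*np.radians(np.arange(360)))*g*best).sum()))
rel=(w-170.9)%360
print('t_after',t,'world ang',round(w,1),'score',best.max().round(2),'n',g.sum(),'wheel mod 2pi',round(np.radians(rel),3))
cv2.imwrite(f"pics/l_{n}.png",cv2.cvtColor(cv2.resize(img[130:250,220:380],None,fx=5,fy=5,interpolation=cv2.INTER_CUBIC),cv2.COLOR_RGB2BGR))
E
python3 look.py a; python3 look.py b
```

```text
t: 4.8
tcp_pos: [0.5824, 0.0137, 0.1775]
tool_rot: [-0.001, 0.706, 0.001, 0.708]
force: [-0.2, 0.1, -0.2]
finger_gap: -0.003
t_after 4.85 world ang -170.0 score 1.92 n 3 wheel mod 2pi 0.333
t_after 4.9 world ang 177.0 score 1.83 n 3 wheel mod 2pi 0.106
```

View pics/l_b.png

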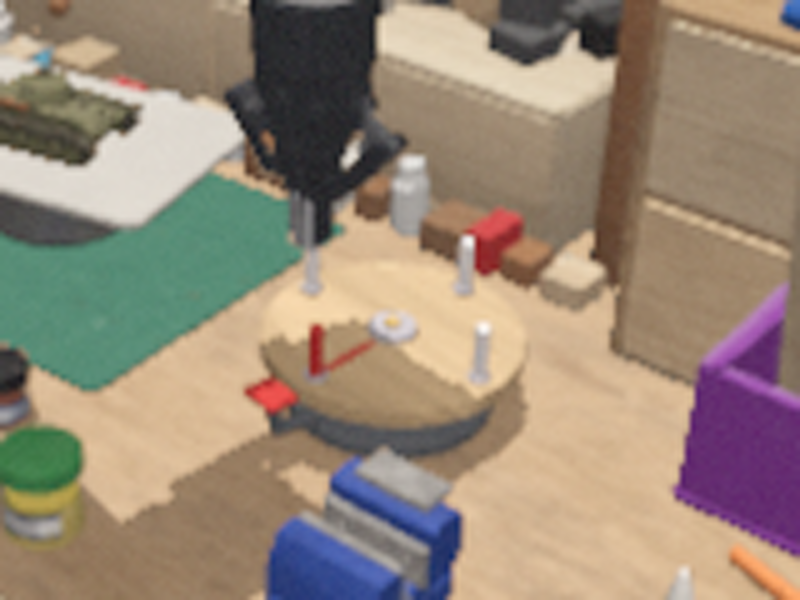

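```bash
python3 -m crank '[0,50,-5,0,0, 0,100,-10,0,0, 0,119,-11,0,0, 0,119,-11,0,0, 0,119,-11,-40,0, 0,119,-11,-60,0, 0,119,-11,-60,0, 0,119,-11,-60,0]'
python3 look.py c; python3 look.py d
```

```text
t: 5.9
tcp_pos: [0.7017, 0.0008, 0.1162]
tool_rot: [-0.0, 0.707, 0.0, 0.708]
force: [0.5, -0.6, 1.0]
finger_gap: 0.0
t_after 5.95 world ang -57.0 score 1.42 n 3 wheel mod 2pi 2.306
t_after 6.0 world ang -66.5 score 1.5 n 4 wheel mod 2pi 2.139
```

View pics/l_d.png

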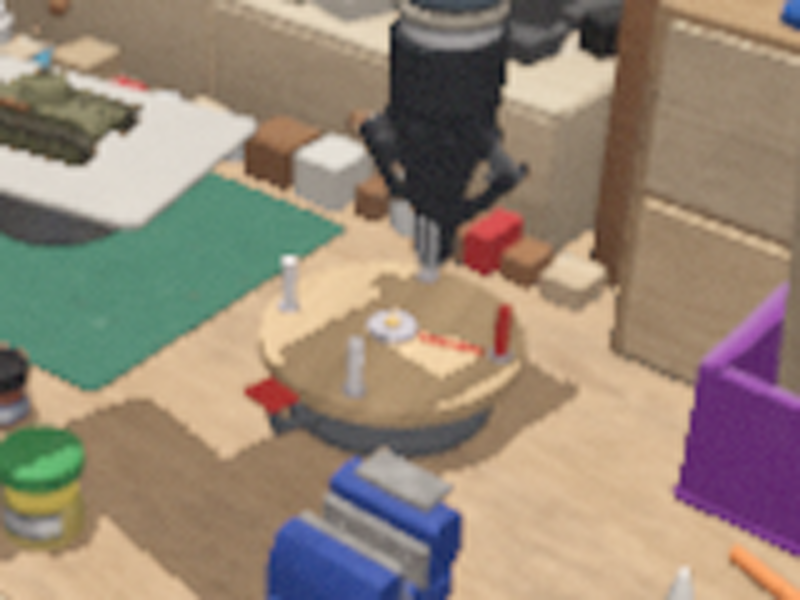

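```bash
python3 -m crank '[0,0,0,-15,0, 0,0,0,-28,0, 0,0,0,-28,0, 0,0,0,-28,0, 0,0,0,-28,0, 0,0,0,-28,0, 0,0,0,-28,0, 0,0,0,-28,0]'
python3 look.py e; python3 -m crank '[0,0,0,0,0, 0,0,0,0,0, 0,0,0,0,0, 0,0,0,0,0, 0,0,0,0,0, 0,0,0,0,0]'; python3 look.py f
python3 - <<'E'
from station import manip
s=manip.sense();print(s['t'],s['tcp_pos'],s['force'])
from h import *
d=np.load('s_f.npz');cv2.imwrite('pics/f2.png',cv2.cvtColor(cv2.resize(d['img'][150:220,260:345],None,fx=8,fy=8,interpolation=cv2.INTER_CUBIC),cv2.COLOR_RGB2BGR))
E
```

```text
t: 7.0
tcp_pos: [0.7014, 0.0008, 0.0875]
tool_rot: [-0.0, 0.707, 0.0, 0.707]
force: [-1.4, -0.3, 0.3]
finger_gap: -0.0
t_after 7.05 world ang 86.0 score 1.67 n 3 wheel mod 2pi 4.801
t: 7.8
tcp_pos: [0.7013, 0.0008, 0.0873]
tool_rot: [-0.0, 0.707, 0.0, 0.707]
force: [0.4, 0.1, 0.4]
finger_gap: 0.0
t_after 7.85 world ang -36.5 score 1.33 n 4 wheel mod 2pi 2.663
7.85 [0.70132632 0.00079597 0.08729424] [-0.38557033  0.04330498 -0.02930381]
```

View pics/f2.png

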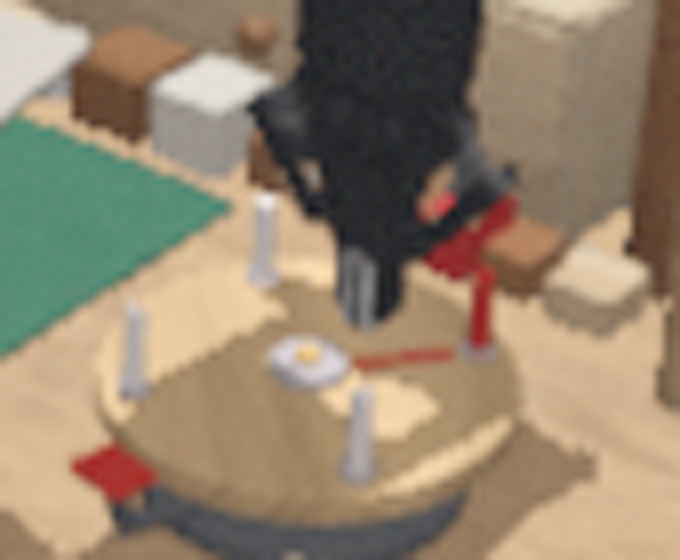

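```bash
cat > fit.py <<'E'
import numpy as np
from scipy.optimize import least_squares
D=np.array([[4.80,.333],[4.85,.106],[5.90,-3.977],[5.95,-4.144],[7.00,-7.765],[7.80,-9.903]]+eval(__import__('sys').argv[1]))
def th(t,p):
    th0,w,k,c=p;b=c/k;t=t-4.8
    return th0-((w+b)*(1-np.exp(-k*t))/k-b*t)
def om(t,p): b=p[3]/p[2];return (p[1]+b)*np.exp(-p[2]*(t-4.8))-b
def f(q): p=[q[0],q[1],q[2],q[3]];return np.r_[(th(D[:,0],p)-D[:,1])/.04,(q[2]-.125)/.01,(q[3]-.08)/.015]
r=least_squares(f,[.33,4.2,.125,.08],loss='soft_l1');p=r.x
print('p',p.round(4),'res',(th(D[:,0],p)-D[:,1]).round(3))
ts=np.arange(5,40,.005);x=th(ts,p);w=om(ts,p)
for a in [-12.566,-18.85,-25.13]:
    i=np.argmax(x<a)
    if x[i]<a and w[i]>0: print(a,'t',ts[i].round(3),'w',w[i].round(3))
e=ts[np.argmax(w<0)];print('rest at',e,th(e,p))
E
python3 fit.py '[]'
python3 - <<'E'
from h import *
d=np.load('s_f.npz')
print(plane(d,480/8+260,350/8+150,.055),plane(d,485/8+260,270/8+150,.095))
a=plane(d,480/8+260,350/8+150,.058)[:2]-[.661,.003];print(np.hypot(*a),np.degrees(np.arctan2(a[1],a[0])))
d=np.load('s_e.npz');cv2.imwrite('pics/e2.png',cv2.cvtColor(cv2.resize(d['img'][150:220,260:345],None,fx=8,fy=8,interpolation=cv2.INTER_CUBIC),cv2.COLOR_RGB2BGR))
E
```

```text
p [0.3266 4.2429 0.1273 0.0817] res [-0.006  0.009 -0.004 -0.017  0.131 -0.025]
-12.566 t 8.87 w 2.267
-18.85 t 12.63 w 1.161
rest at 20.744999999999663 -22.766243819366743
[ 0.72483836 -0.04645086  0.055     ] [ 0.72421951 -0.04531485  0.095     ]
0.07923583646407888 -40.8489156346489
```

View pics/e2.png

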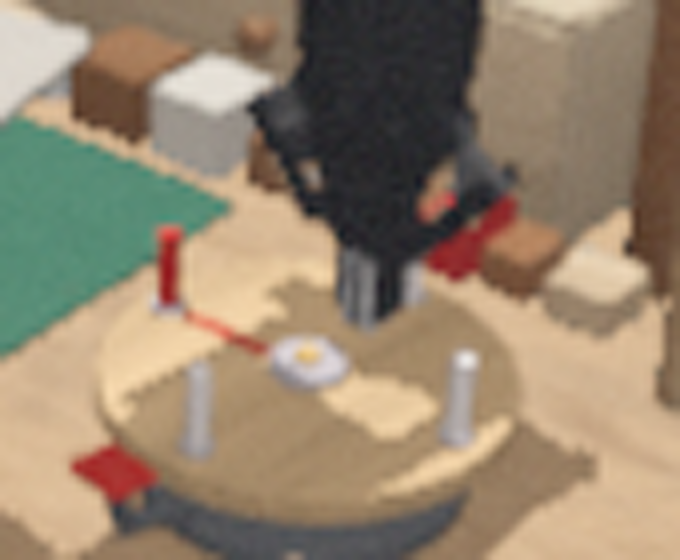

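```bash
python3 - <<'E'
from h import *
d=np.load('s_e.npz')
for px,z in [((168,301),.058),((170,233),.093),((305,352),.065),((113,472),.053),((200,450),.058),((460,437),.058)]:
    p=plane(d,px[0]/8+260,px[1]/8+150,z);a=p[:2]-[.661,.003];print(p,np.hypot(*a),np.degrees(np.arctan2(a[1],a[0])))
E
```

```text
[0.66264361 0.07422247 0.058     ] 0.07124143566594282 88.67801540531559
[0.66232252 0.07391009 0.093     ] 0.07092242218750627 88.93151645236242
[ 0.66189989 -0.00073615  0.065     ] 0.003843000053866953 -76.4576253577683
[0.55614889 0.01427744 0.053     ] 0.10545584523412545 173.8610567925213
[ 0.58571207 -0.0064438   0.058     ] 0.07587790884166268 -172.85040097864797
[ 0.66284798 -0.07901843  0.058     ] 0.08203924762670571 -88.70927263742519
```

```bash
cat > ang.py <<'E'
from h import *
def ang(d,C):
    img=d['img'];hs=cv2.cvtColor(img,cv2.COLOR_RGB2HSV)
    r=(((hs[...,0]<8)|(hs[...,0]>172))&(hs[...,1]>120)).astype(np.float32);r=cv2.GaussianBlur(r,(0,0),.8)
    A=np.radians(np.arange(0,360,1.))
    cs=np.stack([np.cos(A),np.sin(A)],-1)
    P=np.array([[*(C+.075*c),z] for c in cs for z in np.linspace(.06,.094,12)]+[[*(C+q*c),.055] for c in cs for q in np.linspace(.024,.066,12)])
    uv=proj(d,P).astype(np.float32)
    v=cv2.remap(r,uv[:,0].reshape(-1,1),uv[:,1].reshape(-1,1),cv2.INTER_LINEAR).ravel()
    v=v.reshape(2,360,12).mean(2).sum(0)
    i=v.argmax();k=np.arange(-6,7);w=v[(i+k)%360]**3
    return (i+(w*k).sum()/w.sum()),v.max()
E
python3 - <<'E'
from ang import *
from scipy.optimize import minimize
ds=[np.load('scene0.npz')]+[np.load(f's_{n}.npz') for n in 'abcdef']
ds=[{k:d[k] for k in d.files} for d in ds]
best=max(((sum(ang(d,np.array([x,y]))[1] for d in ds),x,y) for x in np.arange(.655,.669,.002) for y in np.arange(-.006,.008,.002)))
print(best)
C=np.array(best[1:])
# plate angle in scene
d=ds[0];img=d['img'];hs=cv2.cvtColor(img,cv2.COLOR_RGB2HSV);m=((hs[...,0]<8)|(hs[...,0]>172))&(hs[...,1]>120)
u,v=proj(d,[.556,.018,.053])[0];u=int(u);v=int(v);yy,xx=np.nonzero(m[v-7:v+8,u-9:u+10]);p=plane(d,xx.mean()+u-9,yy.mean()+v-7,.053);a=p[:2]-C
pl=np.degrees(np.arctan2(a[1],a[0]));print('plate',p,np.hypot(*a),pl,len(xx))
for d in ds:
    w,s=ang(d,C);print(round(w,1),round(s,2),round(np.radians((w-171)%360),3))
E
```

```text
(np.float32(7.852194), np.float64(0.665), np.float64(0.002))
plate [0.5577467  0.01626182 0.053     ] 0.10819737066948093 172.42562643693492 52
278.5 0.97 1.876
188.4 1.43 0.304
175.7 1.23 0.083
299.0 1.08 2.234
289.2 1.07 2.062
91.6 1.01 4.898
324.1 1.08 2.673
```

```bash
sed -i 's/^D=.*/D=np.array([[4.80,.295],[4.85,.074],[5.90,-4.058],[5.95,-4.23],[7.0,-7.677],[7.8,-9.902]]+eval(__import__("sys").argv[1]))/' fit.py
python3 fit.py '[]'
cat > look2.py <<'E'
import sys
from ang import *
from station import viewer,manip
n=sys.argv[1];t=manip.sense()['t']
d=viewer.snapshot("scene")
np.savez(f"s_{n}.npz",**{k:np.array(v) for k,v in d.items()})
w,s=ang(d,np.array([.6635,.0015]));x=np.radians((w-171.7)%360);print('t',round(t,3),'ang',round(w,1),round(float(s),2),'wheel',[round(x-2*np.pi*k,3) for k in (0,1,2,3,4)])
cv2.imwrite(f"pics/l_{n}.png",cv2.cvtColor(cv2.resize(d['img'][150:220,260:345],None,fx=8,fy=8,interpolation=cv2.INTER_CUBIC),cv2.COLOR_RGB2BGR))
E
python3 -m crank '[0,0,0,0,0, 0,0,0,0,0, 0,0,0,0,0, 0,0,0,0,0, 0,0,0,0,0, 0,0,0,0,0, 0,0,0,0,0, 0,0,0,0,0]'; python3 look2.py g; python3 look2.py h
```

```text
p [0.2822 4.2797 0.1361 0.0852] res [-0.013 -0.005  0.017  0.01   0.01  -0.02 ]
-12.566 t 8.905 w 2.18
-18.85 t 13.035 w 0.973
rest at 19.92499999999968 -21.689987655370068
t: 8.85
tcp_pos: [0.7013, 0.0008, 0.0873]
tool_rot: [-0.0, 0.707, 0.0, 0.707]
force: [0.2, -0.3, -0.4]
finger_gap: -0.001
t 8.85 ang 179.8 1.29 wheel [np.float64(0.141), np.float64(-6.142), np.float64(-12.425), np.float64(-18.708), np.float64(-24.992)]
t 8.9 ang 173.7 1.24 wheel [np.float64(0.035), np.float64(-6.248), np.float64(-12.531), np.float64(-18.814), np.float64(-25.097)]
```

View pics/l_g.png

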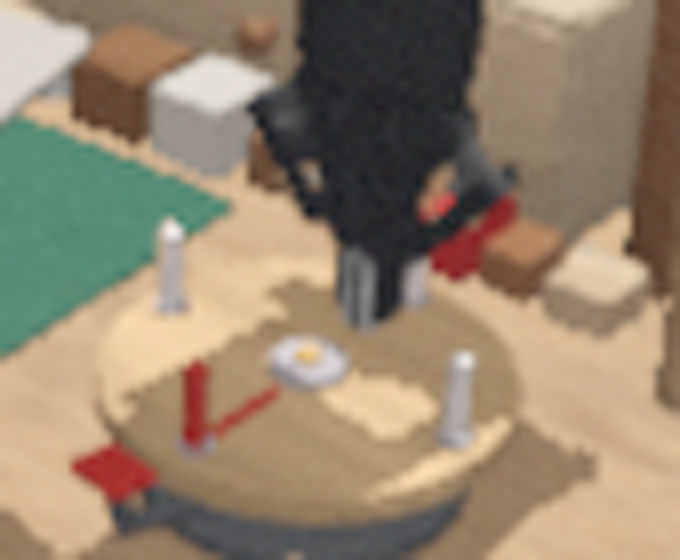

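```bash
python3 -m crank '[0,0,0,-1,0, 0,0,0,-2,0, 0,0,0,-3,0, 0,0,0,-3.5,0, 0,0,0,-3.5,0, 0,0,0,-3.5,0, 0,0,0,-3.5,0, 0,0,0,-3.5,0, 0,0,0,-3.5,0, 0,0,0,-3.5,0]'; python3 look2.py i; python3 -m crank '[0,0,0,0,0, 0,0,0,0,0, 0,0,0,0,0, 0,0,0,0,0, 0,0,0,0,0, 0,0,0,0,0]'; python3 look2.py j;python3 look2.py k
python3 -c "
from station import manip
s=manip.sense();print(s['t'],s['tcp_pos'],s['force'])"
```

```text
t: 10.2
tcp_pos: [0.7013, 0.0008, 0.0838]
tool_rot: [-0.0, 0.707, 0.0, 0.707]
force: [-0.7, -0.9, 0.0]
finger_gap: 0.0
t 10.2 ang 31.7 0.89 wheel [np.float64(3.84), np.float64(-2.443), np.float64(-8.726), np.float64(-15.01), np.float64(-21.293)]
t: 11.0
tcp_pos: [0.7013, 0.0008, 0.0838]
tool_rot: [-0.0, 0.707, 0.0, 0.707]
force: [-0.6, -0.4, 0.1]
finger_gap: -0.001
t 11.0 ang 322.1 1.06 wheel [np.float64(2.625), np.float64(-3.659), np.float64(-9.942), np.float64(-16.225), np.float64(-22.508)]
t 11.05 ang 318.7 1.13 wheel [np.float64(2.565), np.float64(-3.718), np.float64(-10.001), np.float64(-16.284), np.float64(-22.567)]
11.1 [0.70135405 0.00078537 0.08380459] [-0.46865818  0.21756926  0.53281817]
```

```bash
python3 fit.py '[[8.85,-12.425],[8.9,-12.531],[10.2,-15.01],[11.0,-16.225],[11.05,-16.284]]'
python3 -m crank '[0,0,0,0,0, 0,0,0,0,0, 0,0,0,-1,0, 0,0,0,-1.5,0, 0,0,0,-1.5,0, 0,0,0,-1.5,0]'; python3 look2.py l;python3 look2.py m
python3 -c "
from station import manip
s=manip.sense();print(s['t'],s['tcp_pos'],s['force'])"
```

```text
p [0.2914 4.3161 0.1406 0.0909] res [-0.004  0.002  0.003 -0.004  0.001 -0.013  0.012  0.011  0.018 -0.007
 -0.019]
-12.566 t 8.925 w 2.132
-18.85 t 13.335 w 0.848
rest at 19.294999999999696 -21.027987849075604
t: 11.85
tcp_pos: [0.7013, 0.0008, 0.0823]
tool_rot: [-0.0, 0.707, 0.0, 0.707]
force: [0.3, -0.3, -0.3]
finger_gap: 0.004
t 11.85 ang 258.9 1.14 wheel [np.float64(1.522), np.float64(-4.761), np.float64(-11.044), np.float64(-17.327), np.float64(-23.611)]
t 11.9 ang 255.5 1.3 wheel [np.float64(1.462), np.float64(-4.821), np.float64(-11.105), np.float64(-17.388), np.float64(-23.671)]
11.95 [0.70136435 0.00080215 0.08232632] [0.24608793 0.05714175 0.1954985 ]
```

View pics/l_m.png

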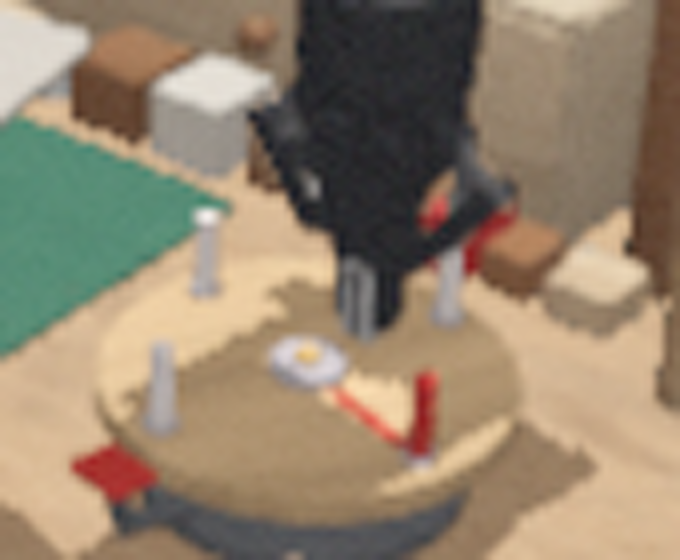

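```bash
python3 -m crank '[0,0,0,0,0, 0,0,0,0,0, 0,0,0,0,0, 0,0,0,0,0, 0,0,0,0,0, 0,0,0,-0.5,0]'; python3 look2.py n;python3 look2.py o
python3 fit.py '[[8.85,-12.425],[8.9,-12.531],[10.2,-15.01],[11.0,-16.225],[11.05,-16.284],[11.85,-17.327],[11.9,-17.388]]'
python3 -c "
from station import manip
s=manip.sense();print(s['t'],s['tcp_pos'],s['force'])"
```

```text
t: 12.7
tcp_pos: [0.7014, 0.0008, 0.0818]
tool_rot: [-0.0, 0.707, 0.0, 0.707]
force: [-0.0, -0.6, -0.7]
finger_gap: 0.001
t 12.7 ang 204.6 1.65 wheel [np.float64(0.573), np.float64(-5.71), np.float64(-11.993), np.float64(-18.276), np.float64(-24.559)]
t 12.75 ang 202.1 1.64 wheel [np.float64(0.53), np.float64(-5.753), np.float64(-12.036), np.float64(-18.319), np.float64(-24.603)]
p [0.2927 4.3189 0.1403 0.0932] res [-0.002  0.004  0.002 -0.006 -0.002 -0.015  0.012  0.01   0.021 -0.
 -0.012 -0.007 -0.005]
-12.566 t 8.925 w 2.129
-18.85 t 13.36 w 0.835
rest at 19.164999999999697 -20.95156642687753
12.8 [0.70128663 0.00080899 0.08173026] [0.09597529 0.45192203 0.0348248 ]
```

```bash
python3 -m crank '[0,0,0,0,0, 0,0,0,0,0, 0,0,0,-0.5,0, 0,0,0,-2,0, 0,0,0,-3,0]';python3 -c "
from station import manip
s=manip.sense();print(s['t'],s['tcp_pos'],s['force'])"
```

```text
t: 13.42
tcp_pos: [0.7015, 0.0008, 0.0801]
tool_rot: [-0.0, 0.707, 0.0, 0.707]
force: [-2.4, 0.2, 9.5]
finger_gap: -0.004
13.425 [0.70147304 0.00078784 0.08007516] [-2.44265759  0.18545111  9.54074541]
```

Contact, at 9.5 N. I'll hold briefly and look.

```bash
python3 look2.py p; python3 -m crank '[0,0,0,0,0]'; python3 look2.py q
```

```text
t 13.425 ang 174.0 1.29 wheel [np.float64(0.04), np.float64(-6.243), np.float64(-12.526), np.float64(-18.809), np.float64(-25.093)]
t: 13.6
tcp_pos: [0.7015, 0.0008, 0.0801]
tool_rot: [-0.0, 0.707, 0.0, 0.707]
force: [-1.9, 0.4, 6.3]
finger_gap: -0.0
t 13.6 ang 174.2 1.25 wheel [np.float64(0.043), np.float64(-6.24), np.float64(-12.524), np.float64(-18.807), np.float64(-25.09)]
```

View pics/l_q.png

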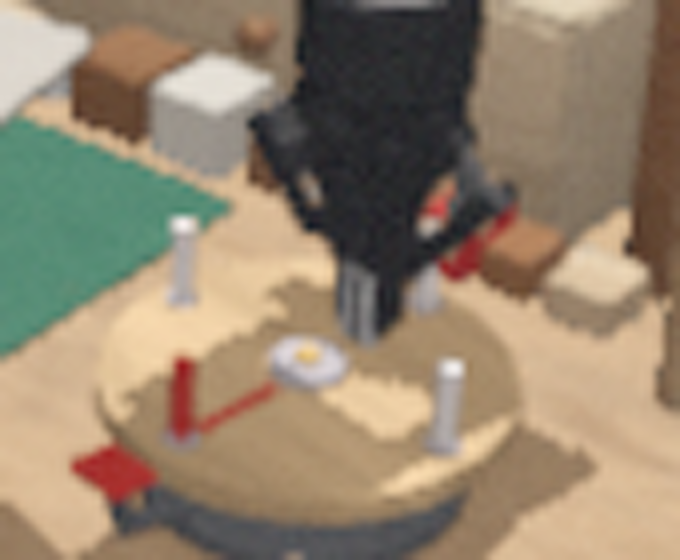

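```bash
python3 -m crank '[0,0,0,2,0, 0,0,0,6,0, 0,0,0,20,0, 0,0,0,60,0, 0,0,0,110,0, 0,0,0,160,0, 0,-40,40,180,0, 0,-80,100,180,0, 0,-120,160,180,0, 0,-150,220,180,0]'
python3 -m crank '[0,-30,60,0,0, 0,-50,120,0,0, 0,-50,120,0,0, 0,-50,120,0,0]'
python3 look2.py r
python3 - <<'E'
from h import *
from station import viewer,manip
d=viewer.snapshot('top');img=d['img']
cv2.imwrite('pics/topend.png',cv2.cvtColor(cv2.resize(img[110:250,170:400],None,fx=3.4,fy=3.4,interpolation=cv2.INTER_CUBIC),cv2.COLOR_RGB2BGR))
hs=cv2.cvtColor(img,cv2.COLOR_RGB2HSV);reg=np.zeros(hs.shape[:2],bool);reg[110:200,235:315]=1;red=reg&((hs[...,0]<8)|(hs[...,0]>172))&(hs[...,1]>120)
n,l,st,ce=cv2.connectedComponentsWithStats(red.astype(np.uint8))
for i in range(1,n): print('red',st[i],ce[i],plane(d,*ce[i],.055),plane(d,*ce[i],.095))
print(manip.sense()['t'],manip.sense()['force'])
E
```

```text
t: 14.9
tcp_pos: [0.5613, 0.2012, 0.2601]
tool_rot: [0.0, 0.707, -0.0, 0.708]
force: [0.8, 0.4, 0.4]
finger_gap: -0.003
t: 15.4
tcp_pos: [0.5125, 0.3201, 0.2594]
tool_rot: [-0.001, 0.707, 0.0, 0.707]
force: [0.4, 0.1, -0.2]
finger_gap: -0.001
t 15.4 ang 174.6 1.08 wheel [np.float64(0.051), np.float64(-6.232), np.float64(-12.516), np.float64(-18.799), np.float64(-25.082)]
red [272 157   3  17  29] [273.4137931  165.75862069] [0.60950523 0.00784251 0.055     ] [0.60439661 0.00881699 0.095     ]
red [266 178   9   8  63] [269.96825397 181.22222222] [0.55667999 0.02046064 0.055     ] [0.55298951 0.02109637 0.095     ]
15.5 [ 0.52173087 -0.40531849  0.35978742]
```

View pics/topend.png

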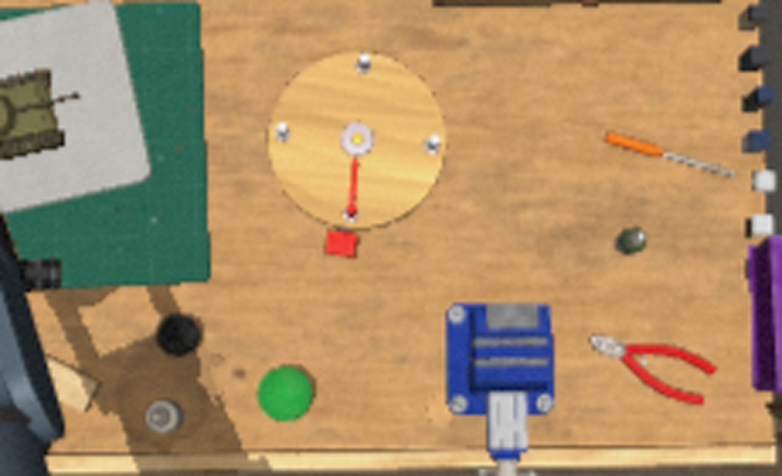

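View pics/l_r.png

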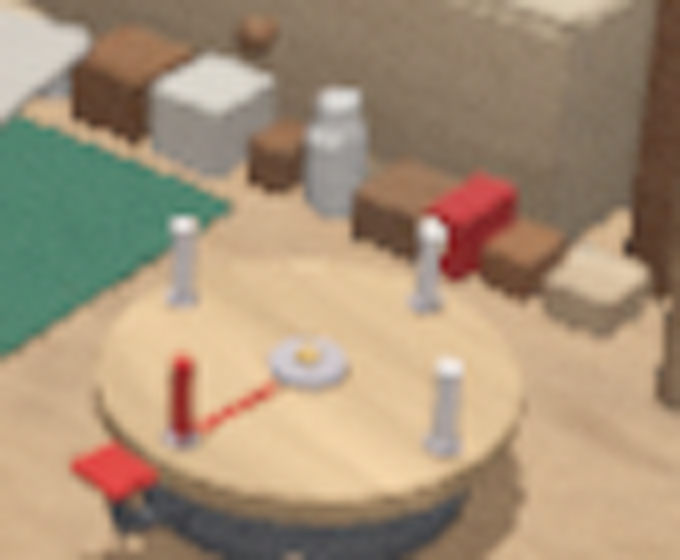

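```bash
python3 -c "
from station import workorder
print(workorder.sign_off())"
```

```text
the job is handed in; nothing more can be done
None
```

I flicked the near white post clockwise, and the wheel left the finger at a fitted 4.3 rad/s. It ran untouched for about 9 s and about three turns. I then pressed a fingertip on the ring between hub and posts, reading 9.5 N. The wheel stopped at the red plate, and I lifted the finger straight up and moved the arm away. I handed the job in at about 15.5 s.

**Stopping position:** The last pictures show the red post about 0.05 rad (scene camera) to 0.07 rad (top camera) short of the plate's middle. That is 4 to 5.5 mm, well within the plate's 15 mm half width. The wheel held still after the finger lifted: two scene readings 1.8 s apart agreed within 0.01 rad.

**Surroundings:** In the top view the plate is where it was before the flick, so the carousel foot did not slide. Nothing in the final view looks moved. The tape roll was outside that view and the arm partly hid the sanding block, so I did not check those two directly.

**Check that disagreed:** The two cameras put the wheel's centre a few millimetres apart. I refined the centre from the scene pictures and used that for timing the brake.

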